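# Open a tight screw jar in the bench brace

## Task

The black lid of the square dye jar is screwed on too tightly to open while the jar stands loose on the table. Stand the jar, lid still on, fully down in the square pocket of the wooden brace so that it cannot turn, then unscrew the lid until its threads let go and lift it clear. Finish while still holding the lid in the gripper, level and still, a finger's breadth or two directly above the open mouth, with the jar left upright in the brace and every other thing left where it is.

Things in the scene. Friction and masses are not known exactly. Their poses are not given: they have to be found in the camera images.
- jar: square white plastic jar, 62x62 mm in plan, blank paper label on two of its sides, 0.3 kg, loose on the table. Origin: centre of its underside; z up, x and y square to its sides. The square body is 65.5 mm high (its shoulder); with the lid on the whole is 93.5 mm. Best carried by the square body, gripped across two flat sides with the TCP at z = 55 to 60 mm.
- jar_mouth (a point): centre of the jar's open mouth at the rim of its round neck (40 mm outer diameter), 88 mm above the jar's origin. Three right-handed thread ridges on the neck, under the lid, hold the lid down; before they let go, pulling the lid up only lifts the jar. The shoulder lies 8 mm below the tight lid's skirt: when gripping the lid keep the fingertips above the shoulder.
- lid: black screw lid, ribbed skirt, 58 mm diameter (59 over the ribs), 20 mm high, 0.055 kg. Origin: centre of the skirt's lower edge, 73.5 mm above the jar's origin while tight; z up. Unscrews counter-clockwise from above (about +z). Tight at the start: a liner spring under its top pushes with about 20 N, some 0.3 to 0.6 N m to turn it; friction holds it where it is left. Grip it with 40 N.
- lid_rim (a point): the lid's origin, centre of the skirt's lower edge. At the start the lid's x axis is within 0.12 rad of the jar's x axis; the threads let go once it is 1.05 to 1.70 rad ahead of it (counter-clockwise from above), the lid having climbed about 3 mm, and it then lifts straight off. Beyond 1.70 rad its lugs meet the next ridges.
- brace: wooden jar brace, fixed to the table: plywood foot 122x122x8 mm with four screws and on it a wooden frame 100x100 mm, its top 32 mm above the table, with a square pocket 66x66 mm open at the top (edge chamfered 3 mm) and 24 mm deep. Origin: centre of the foot's underside; the pocket's sides lie along its x and y axes.
- brace_floor (a point): centre of the pocket's floor, 8 mm above the table; the jar's underside rests here when fully home
- dye_pot_0: bystander: round dye pot with cream lid, 60 mm diameter, 52 mm high; origin at centre of its underside
- dye_pot_1: bystander: smaller round dye pot with cream lid, 54 mm diameter, 44 mm high; origin at centre of its underside
- dye_pot_2: bystander: round dye pot with cream lid, 60 mm diameter, 52 mm high; origin at centre of its underside
- dip_timer: bystander: wind-up timer with ribbed top, 62 mm diameter, 48 mm high; origin at centre of its underside
- pipette: bystander: white pipette lying on the table along its x axis, 153x15x15 mm; origin at centre of its underside
- dye_brush: bystander: flat brush lying along its y axis, 26x200x12 mm; origin at centre of its underside

How it is judged:
By the outcome, as a careful person would: the job done as asked, in the order asked, and still so for the second after the job is handed in, while the arm keeps its last pose, push and grip.
It also fails if it takes over 51 s, if anything falls off the work surface, if the arm or the gripper's body presses on something with over 40 N, if the wrist force passes 120 N, or if a joint passes its speed limit or range.

## Robot

A 7-joint arm with a two-finger parallel gripper is mounted at the origin on a cart in front of the work surface, level with it; the furniture and walls round the work are solid. World frame = base frame: x ahead of the robot, y to its left, z up, the work surface at z = 0. Lengths are in m, angles in rad, forces in N, time in s.
With the tool pointing down it reaches from about 0.425 to 0.875 m from the base axis. Payload 4.7 kg.
Tool frame: the origin (TCP) lies between the finger pads, 19 mm behind the fingertips; this is the grasp point; z points along the fingers, y is the line along which they close (so a half turn about z gives the same grasp; the last joint's range is limited). The gripper opens to 87 mm and grips with 3 to 60 N. Pads are 19 mm wide; open, the fingers measure 117 mm over their backs; the gripper's body (75 mm by 190 mm) begins 51 mm behind the grasp point.
Start: joints at [-1.223, 0.321, -0.07, 1.45, 0.023, 1.371, -0.057], TCP at [0.213, 0.614, 0.241] pointing down, gripper open.
Joint ranges: [-2.86, 2.86], [-0.3, 2.09], [-1.38, 1.24], [0.06, 2.45], [-1.56, 4.7], [0.09, 2.05], [-2.69, 2.69]. Speed limits (rad/s): [2.57, 2.57, 3.14, 3.14, 3.14, 3.14, 3.14].

## Interface

Orientations are given as a rotation vector (axis times angle).
In Python, from bench import ctrl gives the robot as it stands. The module is installed in compiled form; this text tells all that it offers.
- The arm moves only by the shell command python3 -m handwheel 'ROWS' [FORCE]. ROWS is JSON, a list of rows, each a list of 7 numbers: the finger opening in m, from 0 to 0.087, then the shift along the tool's x, y, z in m, then the turn, a rotation vector about the tool's x, y, z in degrees. A call has 1 to 12 rows; each row shifts and turns the commanded pose from where the row before left it, along the tool's axes as they then stand; what a row does not reach is not made up. A row lasts 1/8 s, in which the tool goes at most 62.5 mm and 10.7 degrees, less where a joint would pass 70% of its speed; a pose out of reach is approached as far as the arm can. A call is refused whole if a number of a shift passes 0.0625 or a number of a turn 10.7, either way. A call with a gripper value outside its range is refused whole. The fingers move at their own pace and stop on an object; FORCE is the grip in N (left out, the last holds). Time passes only in rows, so rows that do not move let the fingers close. It gives the time, the measured TCP pose, the force, the opening and the grip force at its end, in the units of the state.
- ctrl.get_state(): the state, without advancing time (a new reading comes with each control period).
- ctrl.get_image(name): name is "side" or "top" or "wrist"; returns (picture, depth): 420x560x3 uint8, blue, green, red; 420x560 float32, m along the optical axis (not along the pixel's ray), 0 where there is no reading.
- ctrl.camera_info(name): a dict with "intrinsics" (3x3 intrinsics, pixels), "D" ([k1, k2, p1, p2, k3] as OpenCV has them; the pictures are not rectified), "R" (3x3) and "t" (3): a world point X has camera coordinates R X + t. Camera axes: x right, y down, z forward; pixel columns grow to the right and rows downward; lengths in m; the calibration is good to about 2 mm. A picture is of the moment at which its call begins: read the wrist's pose just before it. camera_info takes no time and is no camera call; for the wrist camera it gives the pose at the moment of the call.
- ctrl.close_job(): hands the job in; it is judged then, once.
The state is a dict: "time": time; "joint_positions": joint angles; "qd": joint speeds; "joint_torque": joint torques, N m; "position": TCP position; "tool_rot": TCP orientation; "ft_force": force on the tool from outside, world axes, zero at the start; "torque": the same for the moment, N m; "grip_width": opening from 0.0 (shut) to 1.0 (fully open); "grip_force": force on a finger pad.
Only numpy, scipy, OpenCV 4.12 (cv2) and the standard library are available. Lean on these libraries where they do the work, as an engineer would, in place of code of your own. Each camera call takes 0.05 s, during which the arm holds its last target. There are 200 camera calls.

## Working session

There is one attempt and no reset: what is moved stays moved. The work goes in short steps, Python scripts to look and compute and a shell command to move; the robot and the scene stay as the last step left them, time stands still between calls to the robot, and variables do not carry over. Pictures are saved under pics/ and viewed, at most 10 in all, crops included, and the job is handed in when it is done.

```bash
mkdir -p pics; cat > h.py <<'E'
import numpy as np, cv2
from bench import ctrl
from scipy.spatial.transform import Rotation as R
def snap(n,f):
    i=ctrl.camera_info(n); im,d=ctrl.get_image(n); cv2.imwrite(f'pics/{f}.png',im)
    np.savez(f'pics/{f}.npz',d=d,K=i['intrinsics'],D=i['D'],R=i['R'],t=i['t'])
    return im,d
def ld(f): return np.load(f'pics/{f}.npz')
def ray(c,uv):
    p=cv2.undistortPoints(np.array(uv,float).reshape(-1,1,2),c['K'],c['D']).reshape(-1,2)
    return np.c_[p,np.ones(len(p))]
def at_z(c,uv,z):
    r=ray(c,uv)@c['R']; o=-c['R'].T@c['t']
    return o+r*((z-o[2])/r[:,2])[:,None]
def cloud(c):
    h,w=c['d'].shape; u,v=np.meshgrid(np.arange(w),np.arange(h))
    r=ray(c,np.c_[u.ravel(),v.ravel()])*c['d'].ravel()[:,None]
    return ((r-np.array(c['t']).ravel())@c['R']).reshape(h,w,3)
E
python3 - <<'E'
from h import *
snap('top','top0'); snap('side','side0')
s=ctrl.get_state()
for k in s: print(k,np.round(s[k],3))
a=[cv2.imread(f'pics/{n}0.png') for n in('top','side')]
for n in('top','side'):
    c=ld(n+'0'); print(n,-c['R'].T@c['t'],c['R'][2])
E
```

```text
time 0.1
joint_positions [-1.223  0.322 -0.07   1.452  0.023  1.371 -0.057]
qd [ 0.     0.    -0.001 -0.002 -0.    -0.001 -0.002]
joint_torque [ 0.0000e+00 -4.9257e+01 -4.0500e-01 -3.1340e+01 -6.4000e-02  3.9000e-02
  0.0000e+00]
position [0.213 0.614 0.24 ]
tool_rot [-5.220e-01 -3.098e+00  3.000e-03]
ft_force [ 0.248 -0.236  0.165]
torque [-0.018 -0.008 -0.027]
grip_force 0.0
grip_width 1.0
top [0.42266184 0.01146102 1.51743232] [ 0.15278618 -0.01539979 -0.98813928]
side [0.55380893 0.89000736 0.87440467] [ 0.06133658 -0.75429222 -0.6536674 ]
```

View pics/top0.png

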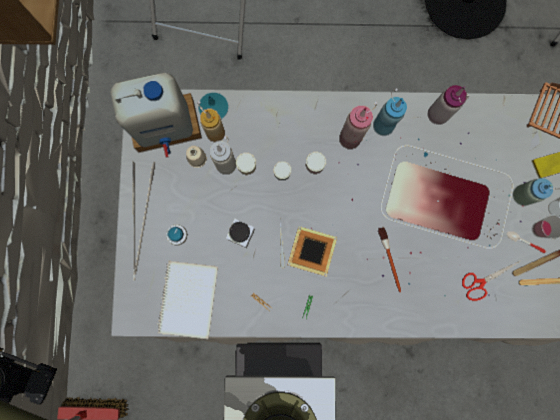

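View pics/side0.png

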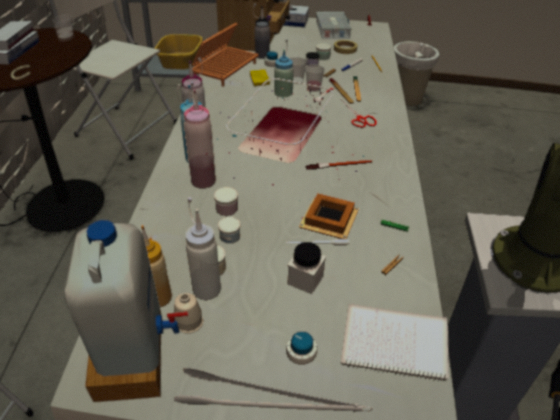

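Top view: jar lid (240,232), brace (313,251), pipette (281,245), timer (177,234), pots (246,163), (282,170), (316,161), brush (389,260). Side view: jar (307,265), brace (330,215). Next I measure coarsely with depth.

```bash
python3 - <<'E'
from h import *
c=ld('top0'); P=cloud(c)
for n,uv,z in [('lid',(240,232),.0935),('brace',(313,251),.032),('timer',(177,234),.048),('p0',(246,163),.05),('p1',(282,170),.044),('p2',(316,161),.05),('pip',(281,245),.01),('brushT',(381,230),.01),('brushB',(399,290),.01)]:
    print(n,at_z(c,[uv],z).round(4),P[uv[1],uv[0]].round(4))
s=ctrl.get_state(); p=s['position']
for n in('top','side'):
    k=ld(n+'0'); print(cv2.projectPoints(np.array([p]),cv2.Rodrigues(k['R'])[0],k['t'],k['K'],k['D'])[0])
snap('wrist','w0')
k=ld('w0'); o=-k['R'].T@k['t']; T=R.from_rotvec(s['tool_rot']); print('cam in tool',T.inv().apply(o-p),T.as_matrix(), (k['R']@T.as_matrix()).round(3),k['K'])
im=cv2.imread('pics/top0.png')[190:300,200:350]; cv2.imwrite('pics/c0.png',cv2.resize(im,None,fx=5,fy=5,interpolation=cv2.INTER_CUBIC))
E
```

```text
lid [[0.5621 0.1147 0.0935]] [0.5622 0.1149 0.0917]
brace [[ 0.5141 -0.0956  0.032 ]] [ 0.5157 -0.0974  0.006 ]
timer [[0.559  0.3005 0.048 ]] [0.5593 0.3011 0.0448]
p0 [[0.7718 0.1044 0.05  ]] [0.7707 0.1041 0.0547]
p1 [[ 0.7531 -0.0026  0.044 ]] [ 0.7531 -0.0026  0.0438]
p2 [[ 0.7802 -0.1035  0.05  ]] [ 0.7797 -0.1033  0.0523]
pip [[ 0.5325 -0.0019  0.01  ]] [ 0.5329 -0.0019  0.0048]
brushT [[ 0.58   -0.3015  0.01  ]] [ 0.5801 -0.3016  0.0091]
brushB [[ 0.4027 -0.351   0.01  ]] [ 0.4027 -0.3506  0.0117]
[[[ 26.71051569 367.76878605]]]
[[[552.09829688 454.52828127]]]
cam in tool [ 0.06731975  0.0008542  -0.14547398] [[-9.44825483e-01  3.27573741e-01 -4.99941847e-04]
 [ 3.27574113e-01  9.44823977e-01 -1.68899344e-03]
 [-8.09128558e-05 -1.75957205e-03 -9.99998449e-01]] [[ 0.     1.    -0.   ]
 [-0.969  0.    -0.247]
 [-0.247  0.     0.969]] [[312.64484451   0.         279.78772233]
 [  0.         312.64484451 209.05132341]
 [  0.           0.           1.        ]]
```

View pics/c0.png

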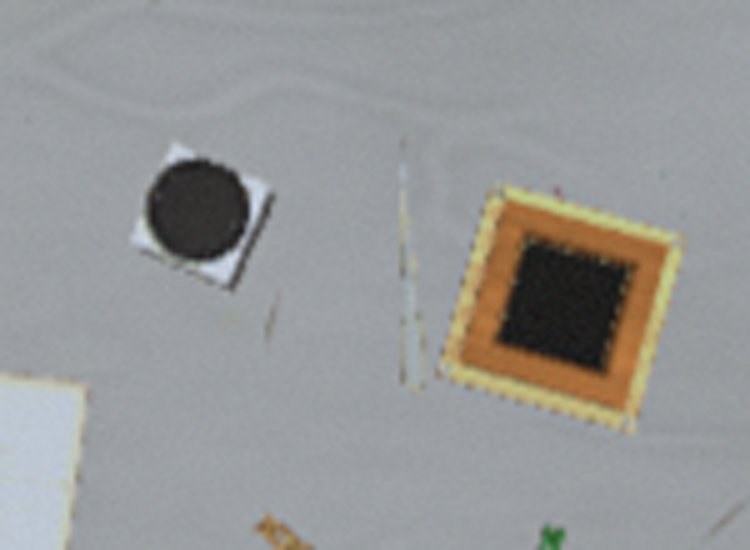

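The crop shows the jar's shoulder corners at about (175,142), (272,192), (233,290), (133,240), and the brace's foot corners at (500,185), (683,237), (630,430), (442,372).

```bash
python3 - <<'E'
from h import *
c=ld('top0')
for n,q,z in [('jar',[(175,142),(272,192),(233,290),(133,240)],.0655),('foot',[(500,185),(683,237),(630,430),(442,372)],.008)]:
    q=(np.array(q,float)+.5)/5-.5+[200,190]; X=at_z(c,q,z)[:,:2]; e=np.roll(X,-1,0)-X
    print(n,X.mean(0).round(4),np.hypot(*e.T).round(4),(np.degrees(np.arctan2(e[:,1],e[:,0]))%90).round(1))
s=ctrl.get_state(); T=R.from_rotvec(s['tool_rot']).as_matrix(); print((T.T@(np.array([.55,.02,.24])-s['position'])).round(4))
E
```

```text
jar [0.5626 0.116 ] [0.0632 0.0604 0.0643 0.0612] [63.2 69.3 64.1 68.2]
foot [ 0.5165 -0.0954] [0.1138 0.1191 0.1163 0.1168] [74.6 74.3 73.4 73. ]
[-0.513  -0.4505  0.0011]
```

```bash
python3 -m handwheel '[[0.087,-0.043,-0.0375,0,0,0,0],[0.087,-0.043,-0.0375,0,0,0,0],[0.087,-0.043,-0.0375,0,0,0,0],[0.087,-0.043,-0.0375,0,0,0,0],[0.087,-0.043,-0.0375,0,0,0,0],[0.087,-0.043,-0.0375,0,0,0,0],[0.087,-0.043,-0.0375,0,0,0,0],[0.087,-0.043,-0.0375,0,0,0,0],[0.087,-0.043,-0.0375,0,0,0,0],[0.087,-0.043,-0.0375,0,0,0,0],[0.087,-0.043,-0.0375,0,0,0,0],[0.087,-0.043,-0.0375,0,0,0,0]]' 40
python3 -m handwheel '[[0.087,0,0,0,0,0,10.6],[0.087,0,0,0,0,0,10.6],[0.087,0,0,0,0,0,10.6],[0.087,0,0,0,0,0,10.6],[0.087,0,0,0,0,0,10.6],[0.087,0,0,0,0,0,10.6],[0.087,0,0,0,0,0,10.6],[0.087,0,0,0,0,0,10.6],[0.087,0,0,0,0,0,10.1],[0.087,0,0,0,0,0,0],[0.087,0,0,0,0,0,0]]'
python3 - <<'E'
from h import *
snap('wrist','w1'); s=ctrl.get_state(); print(s['position'],s['joint_positions'],R.from_rotvec(s['tool_rot']).as_matrix().round(3))
E
```

```text
time: 1.65
position: [0.5536, 0.0184, 0.2413]
tool_rot: [0.521, 3.098, 0.001]
ft_force: [1.2, 0.8, -0.8]
grip_width: 0.995
grip_force: 0.0
time: 3.02
position: [0.553, 0.02, 0.2411]
tool_rot: [-2.632, -1.714, 0.0]
ft_force: [-0.3, 0.2, -0.0]
grip_width: 0.998
grip_force: 0.0
[0.55300788 0.01994833 0.24118263] [-0.63049939  0.1207968   0.59655179  1.71423387 -0.06985143  1.32796656
 -0.43741074] [[ 0.405  0.914 -0.   ]
 [ 0.914 -0.405  0.   ]
 [-0.    -0.    -1.   ]]
```

View pics/w1.png

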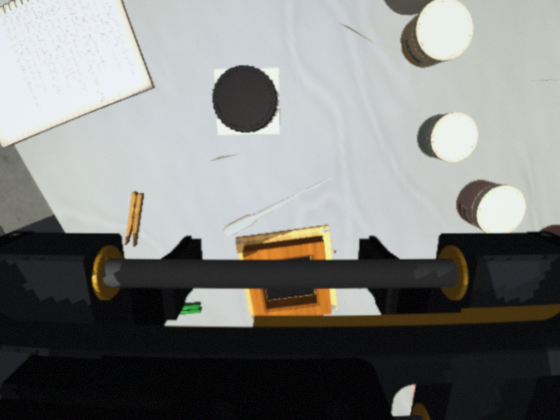

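The wrist view shows the lid at about (245,98), jar corners near (217,68) to (280,134), and the brace partly hidden at (290,270). I'll back off to see the brace.

```bash

python3 -m handwheel '[[0.087,-0.045,0,0,0,0,0],[0.087,-0.045,0,0,0,0,0],[0.087,-0.045,0,0,0,0,0],[0.087,0,0,0,0,0,0],[0.087,0,0,0,0,0,0]]'
python3 - <<'E'
from h import *
im2,d=snap('wrist','w2')
im=cv2.imread('pics/w1.png')
a=cv2.resize(im[50:150,200:300],None,fx=4,fy=4,interpolation=cv2.INTER_CUBIC)
c=ld('w2'); f=np.array([[.5155,-.0955,.02]]); uv=cv2.projectPoints(f,cv2.Rodrigues(c['R'])[0],c['t'],c['K'],c['D'])[0].ravel(); print(uv)
u,v=uv.round().astype(int); u0=u-67;v0=max(v-67,0); print(u0,v0)
b=cv2.resize(im2[v0:v0+134,u0:u0+134],(400,400),interpolation=cv2.INTER_CUBIC)
cv2.imwrite('pics/c2.png',np.hstack([a,b]))
E
```

```text
time: 3.7
position: [0.4984, -0.1027, 0.2414]
tool_rot: [-2.634, -1.712, -0.002]
ft_force: [0.1, 0.8, 0.1]
grip_width: 1.004
grip_force: 0.0
[290.81392424 177.11762373]
224 110
```

View pics/c2.png

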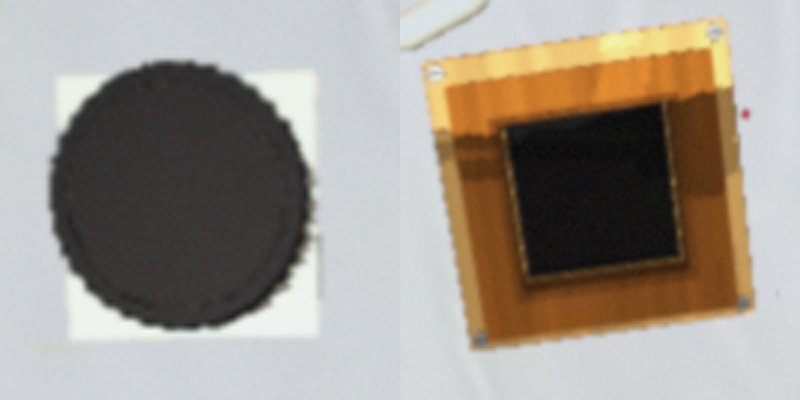

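Left crop: jar shoulder top edge runs (57,72) to (316,70), lid circle centred near (182,193). Right crop: brace foot corners (422,62), (728,18), (755,310), (474,348); pocket (502,125), (665,102), (684,262), (527,280).

```bash
python3 - <<'E'
from h import *
def sq(X):
    e=np.roll(X,-1,0)-X; print('  ',X[:,:2].mean(0).round(4),np.hypot(e[:,0],e[:,1]).round(4),(np.degrees(np.arctan2(e[:,1],e[:,0]))%90).round(1))
c=ld('w2'); s=134/400
f=(np.array([(22,62),(328,18),(355,310),(74,348)])+.5)*s-.5+[224,110]
g=(np.array([(102,125),(265,102),(284,262),(127,280)])+.5)*s-.5+[224,110]
print('foot');sq(at_z(c,f,.008)); print('pocket .032');sq(at_z(c,g,.032)); print('pocket .029');sq(at_z(c,g,.029))
P=cloud(c); 
def rect(m,P):
    (x,y),wh,a=cv2.minAreaRect((P[m][:,:2]*1000).astype(np.float32)); print('  rect',round(x,1),round(y,1),np.round(wh,1),a,m.sum(),np.median(P[m][:,2]).round(4))
near=np.hypot(P[...,0]-.5165,P[...,1]+.0955)<.09
rect(near&(P[...,2]>.025)&(P[...,2]<.04),P)
c=ld('w1');P=cloud(c);near=np.hypot(P[...,0]-.5626,P[...,1]-.116)<.06
rect(near&(P[...,2]>.058)&(P[...,2]<.072),P)
rect(near&(P[...,2]>.085),P)
e=(np.array([(57,72),(316,70)])+.5)/4-.5+[200,50]; X=at_z(c,e,.0655); d=X[1]-X[0]; print('jar top edge',X.round(4),np.hypot(d[0],d[1]),np.degrees(np.arctan2(d[1],d[0])))
im=cv2.imread('pics/w1.png'); m=(im.max(2)<100).astype(np.uint8); m[:40]=0;m[160:]=0;m[:,:200]=0;m[:,300:]=0
k=max(cv2.findContours(m,0,2)[0],key=cv2.contourArea); el=cv2.fitEllipse(k); print(el, at_z(c,[el[0]],.0915),at_z(c,[el[0]],.0885))
s=ctrl.get_state();print(s['position'],R.from_rotvec(s['tool_rot']).as_matrix().round(4))
E
```

```text
foot
   [ 0.5151 -0.0919] [0.1218 0.1197 0.12   0.1198] [74.1 73.8 74.1 74.6]
pocket .032
   [ 0.515  -0.0901] [0.0617 0.0618 0.0616 0.0605] [74.  74.3 72.8 74.4]
pocket .029
   [ 0.5149 -0.0905] [0.0622 0.0624 0.0621 0.061 ] [74.  74.3 72.8 74.4]
  rect 513.9 -92.5 [100.8 100.7] 74.35601806640625 4547 0.0339
  rect 561.5 120.0 [61.9 61.9] 66.85470581054688 836 0.0675
  rect 556.6 103.6 [92.6 59.8] 68.83485412597656 16272 0.3866
jar top edge [[0.5458 0.1622 0.0655]
 [0.603  0.1369 0.0655]] 0.06257093989233864 -23.819018480640715
((244.59176635742188, 98.62650299072266), (62.94049072265625, 66.12069702148438), 151.64613342285156) [[0.5622463  0.12032567 0.0915    ]] [[0.56206088 0.12071161 0.0885    ]]
[ 0.49853634 -0.10220978  0.24126854] [[ 4.051e-01  9.143e-01  3.000e-04]
 [ 9.143e-01 -4.051e-01  5.000e-04]
 [ 6.000e-04  1.000e-04 -1.000e+00]]
```

```bash

python3 -m handwheel '[[0.087,0.0458,-0.0065,0,0,0,0],[0.087,0.0458,-0.0065,0,0,0,0],[0.087,0.0458,-0.0065,0,0,0,0],[0.087,0.0458,-0.0065,0,0,0,0],[0.087,0.0458,-0.0063,0,0,0,0],[0.087,0,0,0.0458,0,0,0],[0.087,0,0,0.0458,0,0,0],[0.087,0,0,0.0458,0,0,0],[0.087,0,0,0.0458,0,0,0],[0.087,0,0,0,0,0,0],[0.087,0,0,0,0,0,0]]' 40
python3 -m handwheel '[[0.06,0,0,0,0,0,0],[0.05,0,0,0,0,0,0],[0.04,0,0,0,0,0,0],[0.04,0,0,0,0,0,0],[0.04,0,0,0,0,0,0],[0.04,0,0,0,0,0,0]]'
python3 - <<'E'
from h import *
snap('top','t3');snap('wrist','w3')
s=ctrl.get_state();print(s['position'],R.from_rotvec(s['tool_rot']).as_matrix().round(4),s['grip_width']*87,s['torque'])
a=cv2.imread('pics/w3.png'); b=cv2.imread('pics/t3.png')[190:290,190:290]
cv2.imwrite('pics/c3.png',np.hstack([cv2.resize(a,(480,360)),cv2.resize(b,(320,360))]))
E
```

```text
time: 5.12
position: [0.5629, 0.12, 0.0594]
tool_rot: [2.634, 1.712, 0.003]
ft_force: [0.4, -0.4, 1.2]
grip_width: 0.999
grip_force: 0.0
time: 5.88
position: [0.5621, 0.1191, 0.0588]
tool_rot: [-2.635, -1.71, -0.001]
ft_force: [-1.1, -0.0, 6.1]
grip_width: 0.713
grip_force: 39.9
[0.562107   0.11910496 0.0587856 ] [[ 4.070e-01  9.134e-01  4.000e-04]
 [ 9.134e-01 -4.070e-01  6.000e-04]
 [ 7.000e-04  1.000e-04 -1.000e+00]] 61.908404904436274 [-0.0125222   0.52388204  0.05202833]
```

View pics/c3.png

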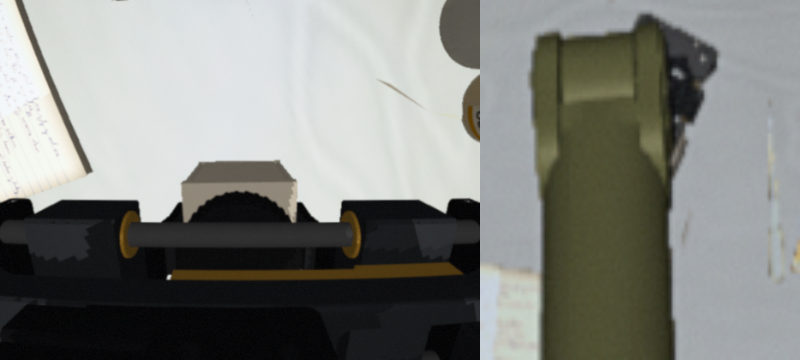

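The wrist picture shows the jar held squarely, shoulder edge at scaled row 182 (full ~ row 212) and its base edge at row 162 (full ~189). I'll use that edge for the jar's offset along tool x.

```bash
python3 - <<'E'
from h import *
c=ld('w3'); s=ctrl.get_state(); p=s['position'];T=R.from_rotvec(s['tool_rot']).as_matrix()
g=cv2.imread('pics/w3.png').astype(int).sum(2)//3
print(g[184:222,279])
for z,uvs in [(.0655,[(215,212),(280,212),(344,212)]),(0,[(232,189),(335,189)])]:
    print(((at_z(c,uvs,z)-p)@T).round(4))
P=(cloud(c)-p)@T
for v in range(186,216,3): print(v,P[v,279].round(4))
E
```

```text
[226 228 221 185 129 102  92  90  90  92  91  91  90  91  90  88  88  91
  91  90  91  91  89  88  92  90  90  93 102 120 132 134 132 133 135 133
 132 133]
[[ 0.0313 -0.03   -0.0067]
 [ 0.0314 -0.0001 -0.0067]
 [ 0.0314  0.0294 -0.0067]]
[[ 0.0298 -0.032   0.0588]
 [ 0.0298  0.0365  0.0588]]
186 [ 0.0323 -0.0008  0.0557]
189 [ 0.0315 -0.0007  0.0496]
192 [ 0.0313 -0.0007  0.0407]
195 [ 0.0312 -0.0007  0.0324]
198 [ 0.0314 -0.0007  0.0232]
201 [ 0.0314 -0.0006  0.016 ]
204 [ 0.0314 -0.0006  0.009 ]
207 [ 0.0316 -0.0006  0.002 ]
210 [ 0.0315 -0.0006 -0.0037]
213 [ 0.0313 -0.0006 -0.0084]
```

```bash

python3 -m handwheel '[[0.04,0,0,-0.02,0,0,0],[0.04,0,0,-0.03,0,0,0],[0.04,0,0,-0.025,0,0,0],[0.04,-0.0355,0.0072,0,0,0,0],[0.04,-0.0355,0.0072,0,0,0,0],[0.04,-0.0355,0.0072,0,0,0,0],[0.04,-0.0355,0.0072,0,0,0,0],[0.04,-0.0355,0.0072,0,0,0,0],[0.04,-0.0355,0.0072,0,0,0,0],[0.04,0,0,0,0,0,-8.2],[0.04,0,0,0,0,0,0],[0.04,0,0,0,0,0,0]]'
python3 - <<'E'
from h import *
snap('wrist','w4')
s=ctrl.get_state();p=s['position'];T=R.from_rotvec(s['tool_rot']).as_matrix();print(p,T.round(4),s['grip_width']*87,s['ft_force'],s['torque'])
print('to go',(T.T@(np.array([.515,-.0928,p[2]])-p)).round(4),'yaw x',np.degrees(np.arctan2(T[1,0],T[0,0])))
E
```

```text
time: 7.48
position: [0.5146, -0.0926, 0.1332]
tool_rot: [-2.507, -1.893, -0.0]
ft_force: [1.0, 0.2, -4.4]
grip_width: 0.707
grip_force: 39.9
[ 0.51464163 -0.09254468  0.13311819] [[ 2.733e-01  9.619e-01 -0.000e+00]
 [ 9.619e-01 -2.733e-01  2.000e-04]
 [ 1.000e-04 -1.000e-04 -1.000e+00]] 61.65824714045929 [-0.35525518 -0.9775929  -3.86336864] [-0.10954378  0.0697379  -0.03091994]
to go [-0.0001  0.0004 -0.    ] yaw x 74.13857769399351
```

View pics/w4.png

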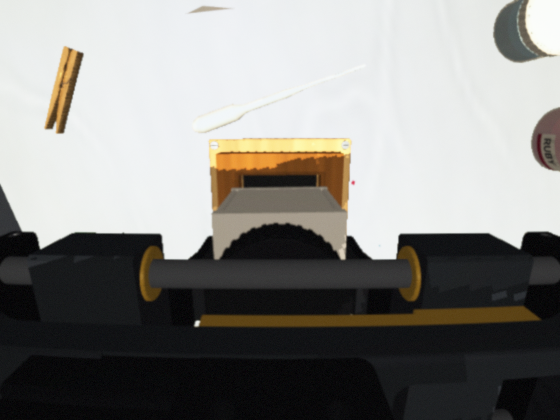

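The brace is square with the jar: foot's far corners at (210,139) and (351,139), frame's far top edge at row ~152. Checking the offset, then lowering.

```bash
python3 - <<'E'
from h import *
c=ld('w4'); s=ctrl.get_state(); p=s['position'];T=R.from_rotvec(s['tool_rot']).as_matrix()
print(((at_z(c,[(209.5,138.5),(351,138.5)],.008)-p)@T).round(4), ((at_z(c,[(217,152),(345,152)],.032)-p)@T).round(4))
P=cloud(c); Q=(P-p)@T; m=(P[...,2]>.027)&(P[...,2]<.038)&(abs(Q[...,1])<.09)&(Q[...,0]>.03)&(Q[...,0]<.08)
q=Q[m]; print(m.sum(),np.percentile(q[:,0],[1,50,99]).round(4),np.percentile(q[:,1],[0.5,99.5]).round(4))
print(((at_z(c,[(216,211),(280,211),(345,211)],.0655+p[2]-.0588)-p)@T).round(4))
E
```

```text
[[ 0.061  -0.06    0.1251]
 [ 0.0609  0.0604  0.1251]] [[ 0.0512 -0.0492  0.1011]
 [ 0.0512  0.0508  0.1011]]
2991 [0.0303 0.0419 0.0501] [-0.0496  0.049 ]
[[ 0.0317 -0.0294 -0.0067]
 [ 0.0317  0.     -0.0067]
 [ 0.0317  0.0299 -0.0067]]
```

```bash

python3 -m handwheel '[[0.04,0,0,0.02,0,0,0],[0.04,0,0,0.013,0,0,0],[0.04,0,0,0.006,0,0,0],[0.04,0,0,0.006,0,0,0],[0.04,0,0,0.006,0,0,0],[0.04,0,0,0.006,0,0,0],[0.04,0,0,0.005,0,0,0],[0.04,0,0,0.0035,0,0,0],[0.04,0,0,0,0,0,0],[0.04,0,0,0,0,0,0]]'
```

```text
time: 8.78
position: [0.5148, -0.0932, 0.0677]
tool_rot: [2.506, 1.894, 0.001]
ft_force: [-0.4, 0.2, -3.5]
grip_width: 0.706
grip_force: 39.9
```

```bash

python3 -m handwheel '[[0.04,0,0,0.001,0,0,0],[0.04,0,0,0.0008,0,0,0],[0.04,0,0,0,0,0,0],[0.04,0,0,0,0,0,0]]'
```

```text
time: 9.28
position: [0.5149, -0.0933, 0.0668]
tool_rot: [-2.506, -1.894, -0.001]
ft_force: [-3.0, 1.0, 6.0]
grip_width: 0.707
grip_force: 39.9
```

```bash

python3 -m handwheel '[[0.087,0,0,0,0,0,0],[0.087,0,0,0,0,0,0],[0.087,0,0,0,0,0,0],[0.087,0,0,0,0,0,0],[0.087,0,0,-0.0302,0,0,0],[0.087,0,0,0,0,0,0],[0.087,0,0,0,0,0,0]]'
python3 - <<'E'
from h import *
snap('wrist','w5')
s=ctrl.get_state();p=s['position'];T=R.from_rotvec(s['tool_rot']).as_matrix();print(p,s['joint_positions'].round(3) if hasattr(s['joint_positions'],'round') else s['joint_positions'],s['ft_force'],'yaw x',np.degrees(np.arctan2(T[1,0],T[0,0])))
P=cloud(ld('w5'));Q=(P-p)@T
m=(abs(Q[...,1])<.035)&(Q[...,0]>.02)&(P[...,2]>.055)&(P[...,2]<.08)
print('shoulder z',m.sum(),np.percentile(P[m][:,2],[5,25,50,75,95]).round(4))
m=(abs(Q[...,1])<.028)&(Q[...,0]>.025)&(P[...,2]>.038)&(P[...,2]<.068)
print('face',np.polyfit(Q[m][:,1],Q[m][:,0],1),m.sum())
E
```

```text
time: 10.15
position: [0.5144, -0.093, 0.0956]
tool_rot: [-2.506, -1.894, 0.0]
ft_force: [0.0, 0.2, 0.4]
grip_width: 1.0
grip_force: 0.0
[ 0.51407166 -0.09302819  0.09525072] [-0.448  0.199  0.635  1.955 -0.137  1.031 -0.027] [-0.90126093  0.9092428   0.59336791] yaw x 74.18405844897256
shoulder z 2436 [0.0585 0.0722 0.0752 0.0758 0.0765]
face [0.0148254  0.03134438] 852
```

View pics/w5.png

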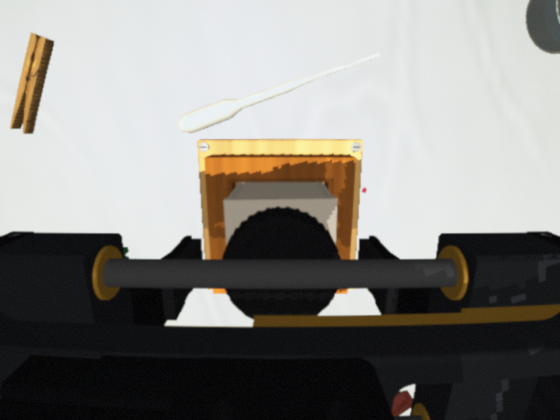

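Jar is fully seated (shoulder depth 75.2 mm less the ~2 mm bias seen earlier) and lid is between the open fingers. Gripping the lid and turning.

```bash

python3 -m handwheel '[[0.087,0,0,-0.002,0,0,0],[0.06,0,0,0,0,0,0],[0.05,0,0,0,0,0,0],[0.04,0,0,0,0,0,0],[0.04,0,0,0,0,0,0],[0.04,0,0,0,0,0,0],[0.04,0,0,0,0,0,0]]' 40
python3 -m handwheel '[[0.04,0,0,0,0,0,-3],[0.04,0,0,-0.0001,0,0,-4],[0.04,0,0,-0.0002,0,0,-5],[0.04,0,0,-0.0002,0,0,-5],[0.04,0,0,-0.0002,0,0,-5],[0.04,0,0,-0.0002,0,0,-5],[0.04,0,0,-0.0002,0,0,-5],[0.04,0,0,-0.0002,0,0,-5],[0.04,0,0,-0.0002,0,0,-5],[0.04,0,0,0,0,0,0]]'
python3 - <<'E'
from h import *
s=ctrl.get_state();T=R.from_rotvec(s['tool_rot']).as_matrix();print(s['position'],s['torque'],s['grip_width']*87,'yaw x',np.degrees(np.arctan2(T[1,0],T[0,0])))
E
```

```text
time: 11.08
position: [0.5147, -0.0933, 0.098]
tool_rot: [2.506, 1.894, 0.0]
ft_force: [0.1, 0.0, -0.9]
grip_width: 0.653
grip_force: 40.0
time: 12.32
position: [0.5147, -0.0936, 0.0997]
tool_rot: [1.662, 2.666, -0.0]
ft_force: [-0.3, -1.3, 1.7]
grip_width: 0.649
grip_force: 40.0
[ 0.51466904 -0.0935818   0.09971981] [-0.32057157  0.17180792  0.05911798] 56.45051625999968 yaw x 116.12182259393101
```

```bash

python3 -m handwheel '[[0.04,0,0,-0.0002,0,0,-5],[0.04,0,0,-0.0002,0,0,-5],[0.04,0,0,-0.0002,0,0,-5],[0.04,0,0,-0.0002,0,0,-5],[0.04,0,0,-0.0002,0,0,-5],[0.04,0,0,-0.0001,0,0,-5],[0.04,0,0,-0.0001,0,0,-5],[0.04,0,0,-0.0001,0,0,-5],[0.04,0,0,0,0,0,-2],[0.04,0,0,0,0,0,0],[0.04,0,0,0,0,0,0]]'
python3 - <<'E'
from h import *
snap('side','s6')
im=cv2.imread('pics/s6.png')[190:310,250:410]; cv2.imwrite('pics/c6.png',cv2.resize(im,(800,600),interpolation=cv2.INTER_CUBIC))
snap('wrist','w6')
s=ctrl.get_state();p=s['position'];T=R.from_rotvec(s['tool_rot']).as_matrix();print(p,s['torque'],s['ft_force'],s['joint_positions'],'yaw x',np.degrees(np.arctan2(T[1,0],T[0,0])))
P=cloud(ld('w6'));Q=(P-p)@T
m=(abs(Q[...,1])<.028)&(Q[...,0]>.02)&(Q[...,0]<.04)&(P[...,2]>.038)&(P[...,2]<.068)
print('face',np.degrees(np.arctan(np.polyfit(Q[m][:,1],Q[m][:,0],1)[0])),np.polyfit(Q[m][:,1],Q[m][:,0],1),m.sum())
E
```

```text
time: 13.7
position: [0.5151, -0.093, 0.1018]
tool_rot: [0.597, 3.084, 0.001]
ft_force: [-2.3, 1.0, 6.5]
grip_width: 0.648
grip_force: 40.0
[ 0.51508534 -0.0929349   0.10178821] [0.0023558  0.34157208 0.07078297] [-0.45841799  0.48470491  5.59799843] [-0.30476621  0.17721694  0.4737418   1.94388864 -0.09423604  1.04075354
  1.39873527] yaw x 158.09368068246067
face 9.880788373547366 [0.17418244 0.03238067] 746
```

View pics/w6.png

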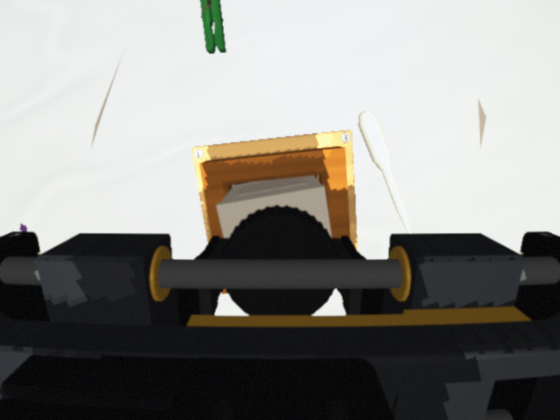

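The jar sits turned about 4° against the pocket (its slack) and the lid is ~81° ahead, within 60–97°. Lifting gently.

```bash

python3 -m handwheel '[[0.04,0,0,-0.001,0,0,0],[0.04,0,0,-0.001,0,0,0],[0.04,0,0,-0.001,0,0,0],[0.04,0,0,-0.001,0,0,0],[0.04,0,0,0,0,0,0]]'
```

```text
time: 14.42
position: [0.5146, -0.0932, 0.1048]
tool_rot: [0.595, 3.085, 0.0]
ft_force: [0.5, -0.1, 0.5]
grip_width: 0.655
grip_force: 40.0
```

```bash

python3 -m handwheel '[[0.04,0,0,-0.002,0,0,0],[0.04,0,0,-0.003,0,0,0],[0.04,0,0,-0.004,0,0,0],[0.04,0,0,-0.005,0,0,0],[0.04,0,0,-0.005,0,0,0],[0.04,0,0,-0.005,0,0,0],[0.04,0,0,-0.005,0,0,0],[0.04,0,0,-0.003,0,0,0],[0.04,0,0,0,0,0,0],[0.04,0,0,0,0,0,0],[0.04,0,0,0,0,0,0]]'
python3 - <<'E'
from h import *
snap('wrist','w7'); snap('side','s7')
a=cv2.resize(cv2.imread('pics/w7.png'),(480,360)); b=cv2.resize(cv2.imread('pics/s7.png')[150:270,270:390],(320,360),interpolation=cv2.INTER_CUBIC)
cv2.imwrite('pics/c7.png',np.hstack([a,b]))
s=ctrl.get_state();p=s['position'];T=R.from_rotvec(s['tool_rot']).as_matrix();print(p,T.round(4),s['ft_force'],s['torque'],s['qd'])
P=cloud(ld('w7'));Q=(P-p)@T
m=(abs(Q[...,1])<.03)&(Q[...,0]>.02)&(Q[...,0]<.045)&(P[...,2]>.03)
print(np.histogram(P[m][:,2],np.arange(.03,.16,.004)))
m=(abs(Q[...,1])<.028)&(Q[...,0]>.02)&(Q[...,0]<.04)&(P[...,2]>.038)&(P[...,2]<.068)
f=np.polyfit(Q[m][:,1],Q[m][:,0],1); print(f,np.degrees(np.arctan(f[0])))
E
```

```text
time: 15.8
position: [0.5145, -0.0932, 0.1366]
tool_rot: [-0.595, -3.084, 0.0]
ft_force: [0.1, 0.5, -0.2]
grip_width: 0.652
grip_force: 40.0
[ 0.51449282 -0.09321174  0.13662171] [[-9.283e-01  3.717e-01 -2.000e-04]
 [ 3.717e-01  9.283e-01  0.000e+00]
 [ 2.000e-04 -1.000e-04 -1.000e+00]] [-0.22832735 -0.44255457  0.00509381] [ 0.02085105 -0.01060893  0.01748465] [ 0.00029178 -0.00086837 -0.00118626 -0.00110304  0.00018425  0.00038283
  0.00158417]
(array([ 706,  476,   57,   47,   58,   59,   77,   93,   70,   75,   85,
       1389,    0,    5,    6,  133,    6,    0,    0,    0,    0,    0,
          0,   58,  149,  153,  168,  340, 1055,    0,    0,    0]), array([0.03 , 0.034, 0.038, 0.042, 0.046, 0.05 , 0.054, 0.058, 0.062,
       0.066, 0.07 , 0.074, 0.078, 0.082, 0.086, 0.09 , 0.094, 0.098,
       0.102, 0.106, 0.11 , 0.114, 0.118, 0.122, 0.126, 0.13 , 0.134,
       0.138, 0.142, 0.146, 0.15 , 0.154, 0.158]))
[0.17266707 0.03177415] 9.796499126655371
```

View pics/c7.png

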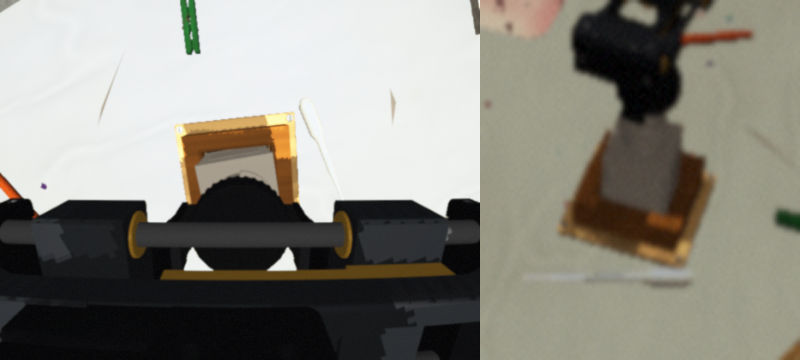

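The jar stands upright in the brace with its shoulder height unchanged. The lid is held level, its rim about 25 mm above the mouth. Handing in.

```bash
python3 -c "
from bench import ctrl
print(ctrl.close_job())"
```

```text
the job is handed in; nothing more can be done
None
```

The job is handed in (no verdict shown): the jar is fully down in the brace pocket, and the unscrewed lid is held level and still about 25 mm above the open mouth, with 15.8 s of the 51 s used.

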